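# Fit the slotted tube head on the lab shaker

### The job

Fit the pink tube head, the one with the long slot in its hub, onto the brass drive tang on top of the shaker: turn it so that its slot matches the flat tang, lower it (do not drop it) until it sits fully home and flat on the steel seat, and let go. Leave the blue tube head with the round bore and the stack of culture dishes where they are.

Things in the scene. Friction and masses are not known exactly. Their poses are not given: they have to be found in the camera images.
- head: Pink tube head, loose, 0.2-0.45 kg, flat on the table: disc 110 mm across, 22 thick, ten white caps 4 mm proud; in its middle a block hub 58 mm long (own x), 38 wide (own y, grip across this), top 68 mm above the underside. A slot 40 mm long (own x), 18 wide runs right through hub and disc. Origin: centre of underside, z up. A half turn about z makes no difference.
- spindle: Fixed spindle on the shaker: steel seat disc 76 mm across, upright brass tang 10 mm thick (own y), 34 long (own x) at the foot, 23 at its rounded top, 47 high. Origin: on the axis in the seat's top face, z up; the head's origin comes here, x along x either way, 3-4 mm play. Shaker: fixed pale box 170 x 170 mm under it, its yaw up to 20 degrees, top 55 mm and seat 61 mm above the table.
- spare: Bystander: blue tube head, loose, same disc (110 mm across, 22 mm thick) with yellow caps, but a round hub 42 mm across, 68 mm high, with a round bore 14 mm wide; it does not fit the tang. Origin: centre of the underside.
- dishes: Bystander: loose stack of three clear round culture dishes with pink medium, 90 mm across, 45 mm high. Origin: centre of the underside. (A fixed wire rack of yellow culture tubes, 122 mm high, stands to the robot's right of the shaker, its near side at least 140 mm from the spindle axis.)
Things that resemble listed ones, but are neither listed nor needed, are in the scene too. There is more than one size of the head; the job needs the smallest.

How it is judged:
By the outcome, as a careful person would: the job done as asked, in the order asked, and still so for the second after the job is handed in, with the robot touching nothing.
It also fails if it takes over 35 s, if anything falls off the work surface, if the arm or the gripper's body presses on something with over 40 N, if the wrist force passes 120 N, or if a joint passes its speed limit or range.

### The arm

A 6-joint arm with a two-finger parallel gripper is mounted at the origin on the work surface. World frame = base frame: x ahead of the robot, y to its left, z up, the work surface at z = 0. Lengths are in m, angles in degrees, forces in N, time in s.
With the tool pointing down it reaches from about 0.25 to 0.725 m from the base axis. Payload 9.7 kg.
Tool frame: the origin (TCP) lies midway between the tips of the shut fingers; the grasp point (between the pads) lies 19 mm behind it; z points along the fingers, y is the line along which they close (so a half turn about z gives the same grasp; the last joint's range is limited). The gripper opens to 85 mm and grips with 20 to 120 N. Pads are 22 mm wide; open, the fingers measure 114 mm over their backs; the gripper's body (76 mm by 85 mm) begins 54 mm behind the grasp point. The pads swing forward as they close: fully open they stand 13 mm farther back than shut.
Start: joints at [69.271, 4.979, 10.078, 95.1, 0, 90], TCP at [0.195, 0.514, 0.231] pointing down, gripper open.
Joint ranges: [-179.16, 179.16], [-48.56, 103.87], [-65.8, 70.77], [-126.05, 130.52], [-82.76, 87.17], [-180, 180]. Speed limits (degrees/s): [127.2, 127.2, 147.25, 180, 180, 180].

### API

Orientations are given as [roll, pitch, yaw] about the fixed x, y, z axes, in that order (R = Rz(yaw) Ry(pitch) Rx(roll)).
In Python, from workcell import bot gives the robot as it stands. The module is installed in compiled form; this text tells all that it offers.
- The arm moves only by the tool send_rows, never from a script. Its argument "moves" is one flat list of numbers, 7 for each row, row after row: the shift along the world's x, y, z normalised to -1 to 1, where 1 is 0.025 m, then the turn, a rotation vector about the world's x, y, z normalised to -1 to 1, where 1 is 0.15 rad, then the closure, from -1 (fully open) to 1 (shut), so that 0 is half open. A call has 1 to 8 rows; each row shifts and turns the commanded pose from where the row before left it; what a row does not reach is not made up. A row lasts 1/8 s, in which the tool goes at most 62.5 mm and 10.7 degrees, less where a joint would pass 70% of its speed; a pose out of reach is approached as far as the arm can. A call with a number of a shift or a turn outside -1 to 1 is refused whole. A call with a gripper value outside its range is refused whole. The fingers move at their own pace and stop on an object; "squeeze" is the grip in N (left out, the last holds). Time passes only in rows, so rows that do not move let the fingers close. It gives the time, the measured TCP pose, the force, the opening and the grip force at its end, in the units of the state.
- bot.get_obs(): the state, without advancing time (a new reading comes with each control period).
- bot.camera(name): name is "scene" or "top" or "wrist"; returns a dict with "color" (480x640x3 uint8, red, green, blue), "camera_matrix" (3x3 intrinsics, pixels), "R" (3x3) and "t" (3): a world point X has camera coordinates R X + t. Camera axes: x right, y down, z forward; pixel columns grow to the right and rows downward; lengths in m; the calibration is good to about 2 mm. A picture is of the moment at which its call begins. There is no depth.
- bot.job_done(): hands the job in; it is judged then, once.
Trained networks look in the newest picture that a camera, given by its name, has taken for a name from the list of things; names that differ only in an ending like _2 or _b are one class to them, and where a whole thing is asked for, a point or a joint stands for the part that bears it (a point fixed in the world has none). Each returns a list of dicts, best first, with "p" (0 to 1); they miss things now and then, are a little off and sometimes report something else, mostly with a low value. They report only what shows in the picture. A call takes as long as a camera call. They do not tell look-alikes from the thing itself.
- bot.boxes_of(camera, query): "extent" ([left, top, right, bottom] in pixels, round what is visible of it).
- bot.trace(camera, query): "region" (480x640 bool, what is visible of it) and "extent" ([left, top, right, bottom] in pixels, round what is visible of it).
- bot.landmark_of(camera, query): "pixel" ([column, row] in pixels: a listed point, or the origin of a listed thing).
The state is a dict: "time": time; "q": joint angles; "qd": joint speeds; "joint_efforts": joint torques, N m; "ee_pos": TCP position; "tcp_rot": TCP orientation; "wrist_force": force on the tool from outside, world axes, zero at the start; "torque": the same for the moment, N m; "opening": finger opening in m; "grasp_force": force on a finger pad.
Only numpy, scipy, OpenCV 4.12 (cv2) and the standard library are available. Lean on these libraries where they do the work, as an engineer would, in place of code of your own. Each camera call takes 0.05 s, during which the arm holds its last target. There are 200 camera calls.

## Working session

There is one attempt and no reset: what is moved stays moved. The work goes in short steps, Python scripts to look and compute and a tool call to move; the robot and the scene stay as the last step left them, time stands still between calls to the robot, and variables do not carry over. Pictures are saved under pics/ and viewed, at most 10 in all, crops included, and the job is handed in when it is done.

Besides the shell and the picture viewer there is one more tool, called after "Emit:" as a command line: name --argument value ..., lists and objects as JSON in quotes. send_rows: Moves the arm, as the interface text tells. Its arguments: {"type":"object","properties":{"moves":{"type":"array"},"squeeze":{"type":"number"}},"required":["moves"]}

```bash
mkdir -p pics
cat > h.py <<'E'
from workcell import bot
import numpy as np, cv2
def ray(c,px,z):
    K,R,t=[np.array(c[k],float) for k in("camera_matrix","R","t")]
    d=R.T@np.linalg.inv(K)@np.array([px[0],px[1],1.]); o=-R.T@t
    return o+d*(z-o[2])/d[2]
def proj(c,X):
    K,R,t=[np.array(c[k],float) for k in("camera_matrix","R","t")]
    p=K@(R@np.array(X,float)+t); return p[:2]/p[2]
def save(c,n): cv2.imwrite('pics/'+n,cv2.cvtColor(c['color'],cv2.COLOR_RGB2BGR))
E
python3 - <<'E'
from h import *
for n in("top","scene"):
    c=bot.camera(n); save(c,n+'.png')
    for q in("head","spindle","spare","dishes"):
        for d in bot.boxes_of(n,q): print(n,q,np.round(d['p'],2),np.round(d['extent']))
        for d in bot.landmark_of(n,q): print(n,q,'lm',np.round(d['p'],2),np.round(d['pixel'],1),np.round(ray(c,d['pixel'],0.061 if q=='spindle' else 0),3))
E
```

```text
top head 0.9 [185. 316. 272. 405.]
top head 0.84 [296. 330. 381. 418.]
top head 0.82 [280. 241. 339. 301.]
top head lm 0.82 [311.6 271.8] [0.529 0.073 0.   ]
top head lm 0.66 [232.3 356.7] [0.376 0.214 0.   ]
top head lm 0.58 [340.4 372.2] [0.35 0.02 0.  ]
top spindle 0.65 [463. 246. 510. 290.]
top spindle lm 0.94 [486.4 269.1] [ 0.531 -0.226  0.061]
top spare 0.93 [179. 214. 241. 275.]
top spare lm 0.56 [209.3 246.5] [0.575 0.262 0.   ]
top dishes 0.91 [262. 119. 308. 172.]
top dishes lm 0.62 [284.6 146.7] [0.765 0.125 0.   ]
scene head 0.86 [178. 199. 263. 277.]
scene head 0.73 [254. 164. 322. 229.]
scene head 0.68 [282. 226. 343. 283.]
scene head lm 0.89 [221.1 251.5] [0.354 0.023 0.   ]
scene head lm 0.85 [312.3 262.1] [0.529 0.085 0.   ]
scene spindle 0.57 [172. 319. 230. 373.]
scene spindle lm 0.98 [196.4 349.4] [ 0.535 -0.229  0.061]
scene spare 0.89 [348. 193. 401. 238.]
scene spare lm 0.88 [375.9 224.6] [0.578 0.263 0.   ]
scene dishes 0.66 [409. 257. 467. 308.]
```

View pics/top.png

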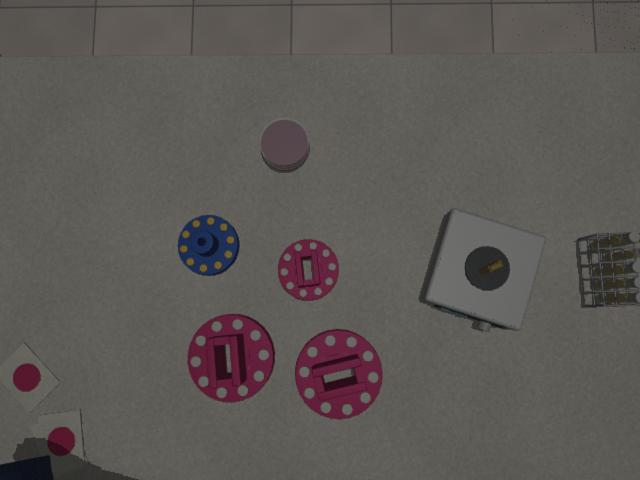

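View pics/scene.png

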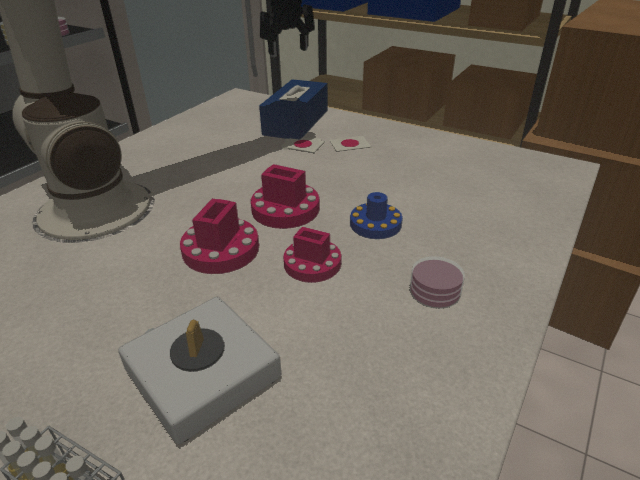

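Run:
```python
import cv2,numpy as np
i=cv2.imread('pics/top.png')
a=cv2.resize(i[232:312,270:350],(400,400),interpolation=3);b=cv2.resize(i[228:308,447:527],(400,400),interpolation=3)
cv2.imwrite('pics/crop.png',cv2.convertScaleAbs(np.hstack([a,b]),alpha=1.6))
```

```text
(no output)
```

View pics/crop.png

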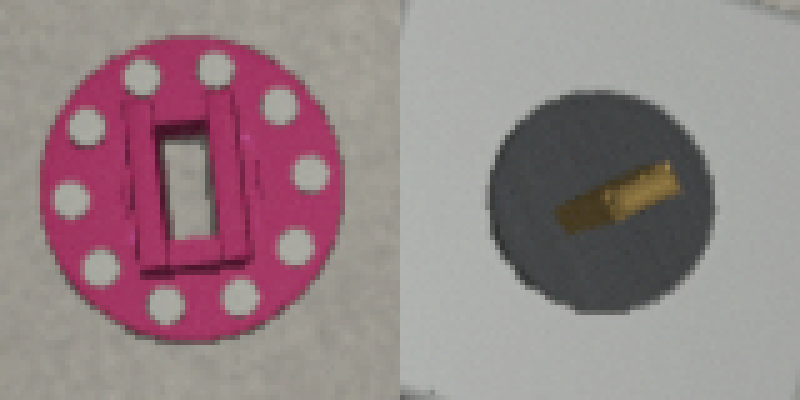

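Run:
```python
from h import *
o=bot.get_obs(); print(o['ee_pos'],o['tcp_rot'],o['opening'],o['time'])
c=bot.camera('wrist'); R=np.array(c['R']);print(R, -R.T@np.array(c['t']),c['camera_matrix'])
```

```text
[0.19467278 0.51437679 0.23127053] [-1.79998656e+02 -4.47446506e-04  1.59270554e+02] 0.08502171440697477 0.9
[[ 3.53310516e-01  9.35505965e-01  5.17942833e-04]
 [ 8.89463429e-01 -3.36093180e-01  3.09671088e-01]
 [ 2.89873227e-01 -1.08949361e-01 -9.50843598e-01]] [0.11994169 0.54219233 0.37371393] [[331.35444255   0.         317.92405283]
 [  0.         331.35444255 240.39062444]
 [  0.           0.           1.        ]]
```

The crop confirms it: smallest pink head (top px 311,271) has the long slot. The look-alikes, larger pink heads at (231,358) and (339,374) and the blue spare at (209,245), are rejected. The tang is at (487,268), lying right and upward in the picture.

Emit:
send_rows --moves '[0.74,-0.97,0,0,0,0.17,-1,0.74,-0.97,0,0,0,0.17,-1,0.74,-0.97,0,0,0,0.17,-1,0.74,-0.97,0,0,0,0.17,-1,0.74,-0.97,0,0,0,0.17,-1,0.74,-0.97,0,0,0,0.17,-1,0.74,-0.97,0,0,0,0.17,-1,0.74,-0.97,0,0,0,0.17,-1]' --squeeze 50

```text
time: 1.95
ee_pos: [0.3432, 0.3196, 0.2314]
tcp_rot: [180.0, 0.0, 171.0]
wrist_force: [0.2, 0.1, -0.0]
opening: 0.0857
grasp_force: 0.0
```

Run:
```python
from h import *
o=bot.get_obs(); print(o['ee_pos'],o['tcp_rot'],o['q'],o['time'])
```

```text
[0.3432005  0.31956068 0.23139277] [1.79986017e+02 1.27786559e-02 1.71010566e+02] [ 4.29580776e+01 -6.09353631e+00 -8.94124595e-01  9.51805245e+01
 -1.44380817e-03  5.19475099e+01] 1.95
```

Emit:
send_rows --moves '[0.74,-0.97,0,0,0,0.17,-1,0.74,-0.97,0,0,0,0.17,-1,0.74,-0.97,0,0,0,0.17,-1,0.74,-0.97,0,0,0,0.17,-1,0.74,-0.97,0,0,0,0.17,-1,0.74,-0.97,0,0,0,0.17,-1,0.74,-0.97,0,0,0,0.17,-1,0.74,-0.97,0,0,0,0.17,-1]'

```text
time: 2.95
ee_pos: [0.4912, 0.1255, 0.2314]
tcp_rot: [180.0, 0.0, -177.3]
wrist_force: [1.1, 1.1, -0.3]
opening: 0.0854
grasp_force: 0.0
```

Emit:
send_rows --moves '[0.74,-0.97,0,0,0,0.17,-1,0.74,-0.97,0,0,0,0.17,-1]'

```text
time: 3.2
ee_pos: [0.5282, 0.077, 0.2313]
tcp_rot: [-180.0, 0.0, -174.4]
wrist_force: [-0.4, 0.2, 0.2]
opening: 0.0851
grasp_force: 0.0
```

Run:
```python
from h import *
o=bot.get_obs(); print(o['ee_pos'],o['tcp_rot'])
c=bot.camera('wrist'); save(c,'w1.png')
for d in bot.landmark_of('wrist','head'): print(np.round(d['p'],2),d['pixel'],ray(c,d['pixel'],0))
# white caps -> ring centre at z=.026
hsv=cv2.cvtColor(c['color'],cv2.COLOR_RGB2HSV)
for d in bot.trace('wrist','head')[:3]:
    m=d['region']&(hsv[...,1]>90); ys,xs=np.nonzero(m); print(d['p'],d['extent'],len(xs))
```

```text
[0.52823056 0.07699139 0.23133889] [-1.79999883e+02  1.00604319e-02 -1.74387349e+02]
0.85 [467.7, 71.9] [0.37548816 0.21503679 0.        ]
0.82 [283.8, 24.3] [0.35199759 0.02597622 0.        ]
0.66 [318.5, 207.1] [0.52989355 0.07779806 0.        ]
0.93 [199.1, 2.5, 361.6, 101.0] 11811
0.8 [270.8, 159.5, 371.0, 260.6] 5998
0.68 [394.1, 1.2, 560.6, 152.9] 18772
```

View pics/w1.png

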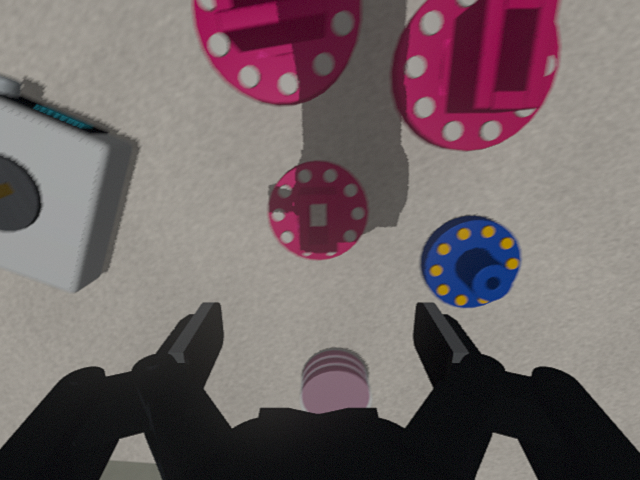

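The wrist view shows the small pink head centred at (318,207), aligned with the fingers. The shaker is at left, and the blue head is clear at (471,260). Lowering.

Emit:
send_rows --moves '[0.06,0.04,-1,0,0,0,-1,0,0,-1,0,0,0,-1,0,0,-1,0,0,0,-1,0,0,-1,0,0,0,-1,0,0,-1,0,0,0,-1,0,0,-1,0,0,0,-1,0,0,-1,0,0,0,-1,0,0,-0.6,0,0,0,-1]'

```text
time: 4.35
ee_pos: [0.5283, 0.0795, 0.0403]
tcp_rot: [180.0, -0.1, -174.4]
wrist_force: [0.3, -0.1, -0.6]
opening: 0.0855
grasp_force: 0.0
```

Run:
```python
from h import *
c=bot.camera('wrist'); save(c,'w2.png')
```

```text
(no output)
```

View pics/w2.png

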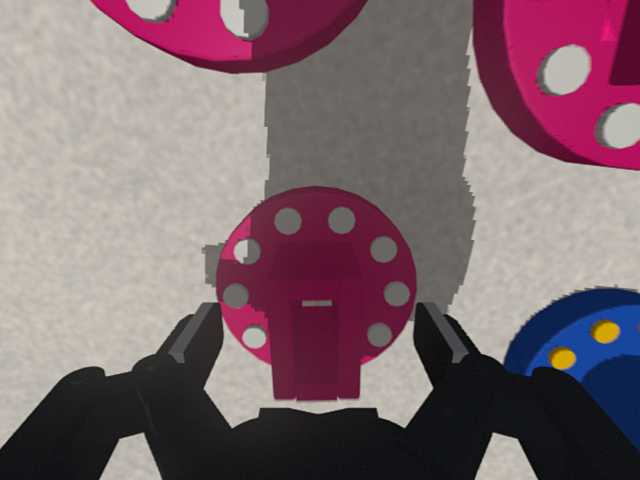

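Hub (272–360, 245–400) lies centred and parallel between the fingers. Closing.

Emit:
send_rows --moves '[0.05,0,-0.35,0,0,0,-1,0,0,0,0,0,0,1,0,0,0,0,0,0,1,0,0,0,0,0,0,1,0,0,0,0,0,0,1,0,0,0,0,0,0,1,0,0,0,0,0,0,1]'

```text
time: 5.28
ee_pos: [0.5309, 0.0788, 0.0334]
tcp_rot: [-180.0, 0.1, -174.4]
wrist_force: [0.3, -0.2, 5.1]
opening: 0.0373
grasp_force: 52.1
```

```bash
cat > fit.py <<'E'
from h import *
from scipy.optimize import minimize
ims=[]
for n in("top","scene"):
    c=bot.camera(n); im=cv2.imread(f'pics/{n}.png'); hsv=cv2.cvtColor(im,cv2.COLOR_BGR2HSV).astype(int)
    u,v=map(int,proj(c,[.533,-.228,.085])); m=np.zeros(im.shape[:2],np.float32)
    w=np.s_[v-45:v+45,u-45:u+45]
    m[w]=((hsv[...,1]>70)&(hsv[...,0]<35))[w]; ims.append((c,m)); print(n,m.sum())
    for r in bot.trace(n,'spindle')[:1]: print('ext',np.round(r['extent']))
def mod(p):
    cs,sn=np.cos(p[2]),np.sin(p[2]); P=[]
    for h,L in((0,17),(.02,17),(.037,14.5),(.043,13),(.047,9)):
        for a in(-L/1000,L/1000):
            for b in(-.005,.005): P.append([p[0]+a*cs-b*sn,p[1]+a*sn+b*cs,.061+h])
    return np.array(P)
def cost(p):
    s=0
    for c,m in ims:
        q=np.array([proj(c,X) for X in mod(p)]); k=np.zeros((480,640),np.uint8)
        cv2.fillConvexPoly(k,cv2.convexHull(np.round(q*64).astype(np.int32)),1,lineType=8,shift=6)
        k=cv2.GaussianBlur(k.astype(np.float32),(0,0),1.); g=cv2.GaussianBlur(m,(0,0),1.)
        s+=((k-g)**2).sum()/m.sum()
    return s
best=min((minimize(cost,[.533,-.228,np.radians(y)],method='Nelder-Mead',options=dict(initial_simplex=[[.533,-.228,np.radians(y)],[.538,-.228,np.radians(y)],[.533,-.223,np.radians(y)],[.533,-.228,np.radians(y+8)]])) for y in(-80,-67,-55)),key=lambda r:r.fun)
print('tang',best.x[:2],np.degrees(best.x[2]),best.fun)
# seat disc centre from dark pixels, both cameras
for c,m in ims: pass
# head caps in wrist view
c=bot.camera('wrist'); hsv=cv2.cvtColor(c['color'],cv2.COLOR_RGB2HSV)
reg=max((d for d in bot.trace('wrist','head')),key=lambda d:-abs((d['extent'][0]+d['extent'][2])/2-316))
print(reg['extent'])
x0,y0,x1,y1=map(int,reg['extent'])
wm=((hsv[...,1]<60)&(hsv[...,2]>70)).astype(np.uint8)
n,l,st,ce=cv2.connectedComponentsWithStats(wm)
pts=[ray(c,ce[i],.026)[:2] for i in range(1,n) if 250<st[i,4]<1200 and x0<ce[i][0]<x1 and y0<ce[i][1]<y1 and st[i,2]<45]
pts=np.array(pts); A=np.c_[2*pts,np.ones(len(pts))]; s=np.linalg.lstsq(A,(pts**2).sum(1),rcond=None)[0]
print('caps',len(pts),'centre',s[:2],'r',np.sqrt(s[2]+s[:2]@s[:2]),bot.get_obs()['ee_pos'])
E
python3 fit.py
```

```text
top 179.0
ext [466. 248. 508. 292.]
scene 461.0
ext [169. 321. 226. 371.]
tang [ 0.53354714 -0.22706736] -63.54272918057459 0.12105707079172134
[213.4, 183.1, 424.0, 412.0]
caps 8 centre [0.52415529 0.07791317] r 0.038620930157515575 [0.53094811 0.07885321 0.03338302]
```

```bash
cat > caps.py <<'E'
from h import *
from scipy.optimize import least_squares
def ring(c,im,box,lo,hi,z=.026):
    hsv=cv2.cvtColor(im,cv2.COLOR_RGB2HSV); x0,y0,x1,y1=box
    n,l,st,ce=cv2.connectedComponentsWithStats(((hsv[...,1]<75)&(hsv[...,2]>60)).astype(np.uint8))
    I=[i for i in range(1,n) if lo<st[i,4]<hi and x0<ce[i][0]<x1 and y0<ce[i][1]<y1]
    p=np.array([ray(c,ce[i],z)[:2] for i in I])
    s=least_squares(lambda s:np.hypot(*(p-s[:2]).T)-s[2],[*p.mean(0),.044],loss='soft_l1',f_scale=.001)
    for i,q,r in zip(I,p,s.fun): print(np.round(ce[i]),st[i,4],np.round(q,4),round(r*1000,1))
    print('ring',s.x)
E
python3 - <<'E'
from caps import *
c=bot.camera('top'); ring(c,cv2.imread('pics/top.png')[...,::-1].copy(),(279,240,341,302),20,80)
c=bot.camera('wrist'); save(c,'w3.png'); ring(c,c['color'],(213,183,424,412),150,1300)
E
```

```text
[313. 245.] 47 [0.5745 0.0703] 0.0
[298. 247.] 45 [0.5716 0.0964] 0.2
[325. 253.] 45 [0.5612 0.0473] -0.3
[287. 257.] 45 [0.5536 0.1159] 0.0
[332. 266.] 47 [0.5373 0.0361] 0.1
[284. 272.] 45 [0.5276 0.1212] 0.0
[329. 281.] 43 [0.5113 0.0413] 0.1
[290. 285.] 44 [0.5037 0.1101] -0.3
[303. 293.] 49 [0.4904 0.0875] 0.2
[318. 291.] 43 [0.4935 0.061 ] -0.0
ring [0.53245104 0.07867304 0.04283611]
[345. 219.] 631 [0.4882 0.0872] 0.8
[289. 220.] 634 [0.4911 0.0612] 0.7
[389. 250.] 605 [0.5013 0.11  ] 0.1
[246. 251.] 598 [0.5088 0.0417] 0.1
[402. 296.] 553 [0.5252 0.1208] -0.9
[234. 298.] 551 [0.5345 0.0364] -1.0
[259. 318.] 482 [0.5447 0.0496] -11.4
[376. 317.] 501 [0.5381 0.1095] -12.1
[268. 392.] 257 [0.5916 0.0568] 20.5
[368. 393.] 204 [0.5865 0.1125] 21.0
ring [0.5315765  0.07880265 0.04341044]
```

View pics/w3.png

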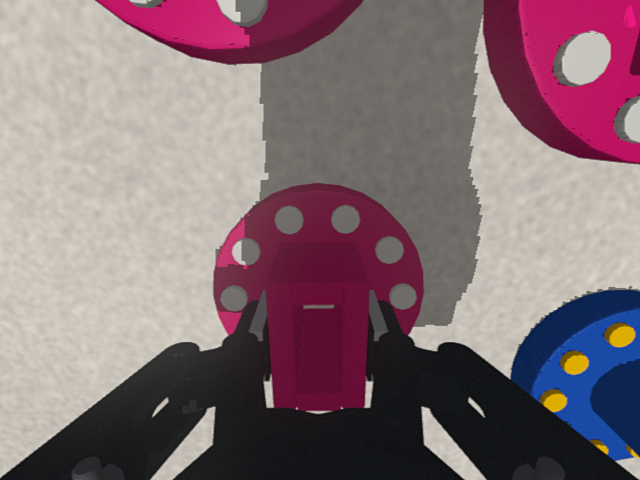

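Grasp is good: the cap ring centre is within 1 mm of the TCP. Lifting.

Emit:
send_rows --moves '[0,0,0.6,0,0,0,1,0,0,1,0,0,0,1,0,0,1,0,0,0,1,0,0,1,0,0,0,1,0,0,1,0,0,0,1,0,-0.6,1,0,0,0,1,0,-1,0.8,0,0,0,1,0,-1,0,0,0,0,1]'

```text
time: 6.68
ee_pos: [0.5308, 0.0134, 0.1947]
tcp_rot: [-180.0, 0.1, -174.4]
wrist_force: [-0.3, 0.4, -3.5]
opening: 0.0375
grasp_force: 51.3
```

Emit:
send_rows --moves '[0,-1,0,0,0,0,1,0,-1,0,0,0,0,1,0,-0.6,0,0,0,0,1,0,0,0,0,0,0,1]'

```text
time: 7.18
ee_pos: [0.5303, -0.0517, 0.1926]
tcp_rot: [180.0, -0.0, -174.5]
wrist_force: [-0.4, 0.4, -4.6]
opening: 0.0375
grasp_force: 51.2
```

Run:
```python
from h import *
o=bot.get_obs(); print(o['ee_pos'],o['tcp_rot'],o['wrist_force'],o['opening'])
c=bot.camera('wrist'); save(c,'w4.png')
print(proj(c,[.5335,-.227,.061]),proj(c,[.5335,-.227,.108]))
for d in bot.landmark_of('wrist','spindle'): print(d['p'],d['pixel'],ray(c,d['pixel'],.061))
```

```text
[ 0.53028987 -0.05171041  0.19261123] [ 1.79988478e+02 -1.75644019e-02 -1.74506506e+02] [-0.39881342  0.4011577  -4.6023255 ] 0.03751058972741523
[111.88928638 214.57550003] [ 72.95787286 230.09547428]
0.69 [110.8, 212.7] [ 0.53193793 -0.22776249  0.061     ]
```

View pics/w4.png

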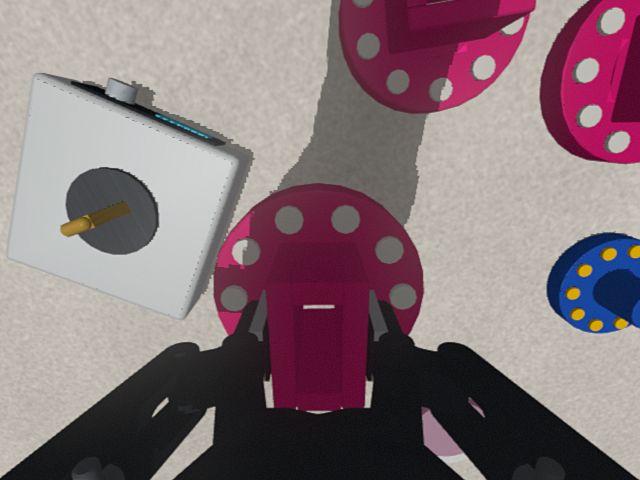

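Head held level. The tang is at (95,220), leaning left-down from the seat centre (112,211). Refitting the tang with this closer view.

```bash
python3 - <<'E'
import re
s=open('fit.py').read().split('# seat disc')[0].replace('("top","scene")','(("top","top"),("scene","scene"),("wrist","w4"))').replace('for n in','for n,f in').replace("pics/{n}.png","pics/{f}.png").replace("print('tang'","print('tang'")
s=s.replace('best=min(','def solve():\n  b=min(').replace("print('tang',best.x[:2],np.degrees(best.x[2]),best.fun)","  print('tang',b.x[:2],np.degrees(b.x[2]),b.fun)\nA=ims\nsolve()\nfor k in A: ims=[k];solve()\n")
# seat edge in wrist
s+='''
for c,m in A:
    im=c['color'] if 0 else None
c=A[2][0]; im=cv2.imread('pics/w4.png'); g=im.max(2); u,v=proj(c,[.533,-.228,.061]); k=((g<125)).astype(np.uint8); k[:, :]*=0
g2=(g<125).astype(np.uint8)|A[2][1].astype(np.uint8); Y,X=np.mgrid[:480,:640]; g2[np.hypot(X-u,Y-v)>56]=0
n,l,st,ce=cv2.connectedComponentsWithStats(g2); i=1+st[1:,4].argmax(); cn=max(cv2.findContours((l==i).astype(np.uint8),0,1)[0],key=len)[:,0]
P=np.array([ray(c,q,.061)[:2] for q in cn])
from scipy.optimize import least_squares
r=least_squares(lambda s:np.hypot(*(P-s[:2]).T)-.038,P.mean(0),loss='soft_l1',f_scale=.001); print('seat',r.x,np.abs(r.fun).mean(),st[i])
'''
open('fit2.py','w').write(s)
E
python3 fit2.py
```

```text
top 179.0
scene 461.0
ext [172. 322. 230. 373.]
wrist 981.0
ext [ 60. 166. 157. 253.]
tang [ 0.53301593 -0.22681438] -62.63999495374329 0.17856626212596893
tang [ 0.53339535 -0.22722152] -65.4519761066884 0.045803651213645935
tang [ 0.53387858 -0.22739914] -57.239775967608274 0.0334281288087368
tang [ 0.5318519  -0.22543471] -64.33189122587162 0.03481637313961983
seat [ 0.53188305 -0.22534273] 0.0013788927153942502 [  60  167   99   88 6463]
```

Emit:
send_rows --moves '[0,-0.78,0,0,0,-0.9,1,0,-0.78,0,0,0,-0.9,1,0,-0.78,0,0,0,-0.9,1,0,-0.78,0,0,0,-0.9,1,0,-0.78,0,0,0,-0.9,1,0,-0.78,0,0,0,-0.9,1,0,-0.78,0,0,0,-0.9,1,0,-0.78,0,0,0,-0.9,1]'

```text
time: 8.57
ee_pos: [0.5305, -0.2075, 0.1925]
tcp_rot: [180.0, -0.0, 123.5]
wrist_force: [1.0, -0.3, -3.8]
opening: 0.0372
grasp_force: 51.5
```

Emit:
send_rows --moves '[0.05,-0.7,0,0,0,-0.9,1,0,0,0,0,0,0,1,0,0,0,0,0,0,1]'

```text
time: 8.95
ee_pos: [0.5317, -0.2241, 0.1925]
tcp_rot: [-180.0, -0.0, 116.1]
wrist_force: [-1.2, -0.4, -4.6]
opening: 0.0374
grasp_force: 51.4
```

Emit:
send_rows --moves '[0.01,-0.085,-0.6,0,0,0,1,0,0,-0.6,0,0,0,1,0,0,-0.6,0,0,0,1,0,0,0,0,0,0,1]'

```text
time: 9.45
ee_pos: [0.5311, -0.2263, 0.1455]
tcp_rot: [-179.9, -0.1, 116.0]
wrist_force: [-0.5, 0.9, -3.2]
opening: 0.0374
grasp_force: 51.2
```

Run:
```python
from h import *
from caps import ring
o=bot.get_obs(); print(o['ee_pos'],o['tcp_rot']); z=o['ee_pos'][2]-.0334
c=bot.camera('wrist');a=c['color']; ring(c,a,(213,183,424,312),150,1300,z+.026)
t=bot.camera('top')
ring(t,t['color'],(450,230,560,310),15,120,z+.026)
s=bot.camera('scene'); cr=cv2.resize(s['color'][220:400,110:310],(800,600)); tt=cv2.resize(t['color'][220:320,440:580],(0,0),fx=4,fy=4)
cv2.imwrite('pics/s5.png',cr[...,::-1])
```

```text
[ 0.53106433 -0.22626632  0.14552439] [-1.79886495e+02 -1.32940920e-01  1.15968347e+02]
[345. 219.] 631 [ 0.524  -0.1839] 0.0
[289. 220.] 630 [ 0.5005 -0.1958] -0.0
[389. 250.] 607 [ 0.5499 -0.1882] -0.0
[246. 251.] 601 [ 0.4885 -0.2191] 0.0
[402. 296.] 552 [ 0.5683 -0.2067] 0.0
[234. 298.] 549 [ 0.4925 -0.2449] -0.0
ring [ 0.53039639 -0.22584877  0.04243943]caps.py:8: RuntimeWarning: Mean of empty slice.
  s=least_squares(lambda s:np.hypot(*(p-s[:2]).T)-s[2],[*p.mean(0),.044],loss='soft_l1',f_scale=.001)
  ret = ret.dtype.type(ret / rcount)
Traceback (most recent call last):
  File "caps.py", line 8, in ring
    s=least_squares(lambda s:np.hypot(*(p-s[:2]).T)-s[2],[*p.mean(0),.044],loss='soft_l1',f_scale=.001)
                                                         ^^^^^^^^^^^^^^^^^
TypeError: Value after * must be an iterable, not numpy.float64
```

Emit:
send_rows --moves '[0.06,0,-0.2,0,0,0,1,0,0,-0.3,0,0,0,1,0,0,-0.3,0,0,0,1,0,0,0,0,0,0,1]'

```text
time: 10.05
ee_pos: [0.533, -0.2266, 0.1265]
tcp_rot: [-179.9, -0.1, 116.0]
wrist_force: [0.5, 0.1, -4.1]
opening: 0.0372
grasp_force: 51.3
```

Run:
```python
from h import *
o=bot.get_obs(); print(o['ee_pos'],o['wrist_force'],o['torque'])
s=bot.camera('scene'); cv2.imwrite('pics/s5.png',cv2.resize(s['color'][220:400,90:330],(800,600))[...,::-1])
```

```text
[ 0.53299066 -0.22655032  0.12654623] [ 0.47448425  0.09234252 -4.1339877 ] [-0.02702261  0.00495665 -0.03593731]
```

View pics/s5.png

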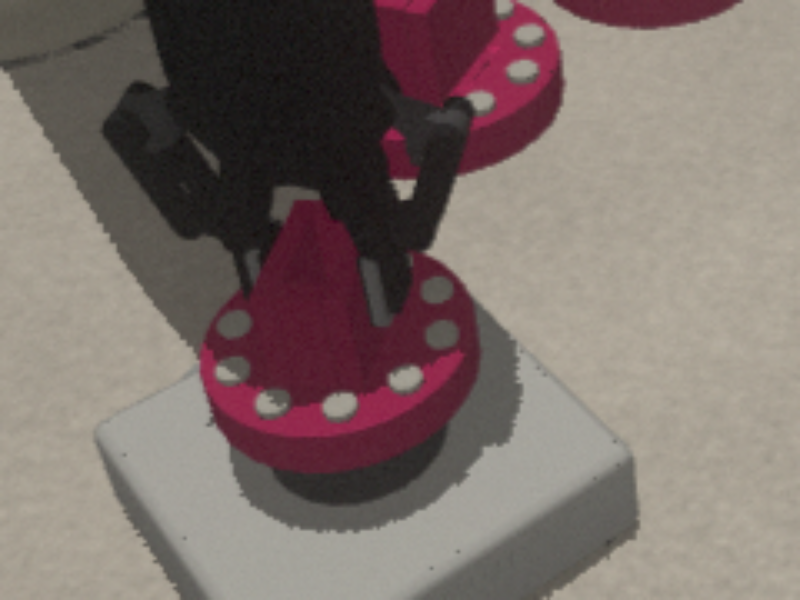

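The head hangs above the seat, with the tang 15 mm into the slot and no contact force. Lowering on.

Emit:
send_rows --moves '[0,0,-0.25,0,0,0,1,0,0,-0.25,0,0,0,1,0,0,-0.25,0,0,0,1,0,0,-0.2,0,0,0,1,0,0,0,0,0,0,1]'

```text
time: 10.72
ee_pos: [0.5332, -0.2266, 0.1032]
tcp_rot: [-180.0, -0.0, 116.0]
wrist_force: [-1.0, -0.4, -4.0]
opening: 0.0373
grasp_force: 51.3
```

Emit:
send_rows --moves '[0,0,-0.12,0,0,0,1,0,0,-0.12,0,0,0,1,0,0,-0.08,0,0,0,1,0,0,0,0,0,0,1]'

```text
time: 11.22
ee_pos: [0.5333, -0.2267, 0.0956]
tcp_rot: [-180.0, -0.0, 116.0]
wrist_force: [0.5, 0.3, -3.2]
opening: 0.037
grasp_force: 51.3
```

Emit:
send_rows --moves '[0,0,-0.06,0,0,0,1,0,0,-0.04,0,0,0,1,0,0,0,0,0,0,1]'

```text
time: 11.6
ee_pos: [0.5336, -0.2267, 0.0944]
tcp_rot: [180.0, 0.0, 116.0]
wrist_force: [-3.4, 2.0, 6.3]
opening: 0.0373
grasp_force: 52.3
```

Contact with the seat comes at exactly the expected height. Releasing and retreating.

Emit:
send_rows --moves '[0,0,0,0,0,0,0,0,0,0,0,0,0,-1,0,0,0,0,0,0,-1,0,0,0,0,0,0,-1,0,0,0,0,0,0,-1]'

```text
time: 12.22
ee_pos: [0.5334, -0.2267, 0.0932]
tcp_rot: [-180.0, -0.0, 116.0]
wrist_force: [0.0, 0.3, -0.6]
opening: 0.0856
grasp_force: 0.0
```

Emit:
send_rows --moves '[0,0,0.3,0,0,0,-1,0,0,0.8,0,0,0,-1,0,0,1,0,0,0,-1,0,0,1,0,0,0,-1,0,0,1,0,0,0,-1,0,0,1,0,0,0,-1,0,0,0.8,0,0,0,-1,0,0,0,0,0,0,-1]'

```text
time: 13.22
ee_pos: [0.534, -0.227, 0.2427]
tcp_rot: [179.9, 0.1, 116.0]
wrist_force: [-0.6, 0.1, -0.0]
opening: 0.0854
grasp_force: 0.0
```

Run:
```python
from h import *
o=bot.get_obs(); print(o['ee_pos'],o['wrist_force'],o['time'])
w=bot.camera('wrist')['color'];s=bot.camera('scene')['color'][220:400,90:330]
cv2.imwrite('pics/f.png',np.hstack([cv2.resize(w[100:400,160:480],(400,375)),cv2.resize(s,(400,375))])[...,::-1])
from caps import ring
c=bot.camera('wrist'); ring(c,c['color'],(200,60,440,330),80,1300,.087)
```

```text
[ 0.53401124 -0.22697258  0.24268849] [-0.59589934  0.07551997 -0.00726163] 13.225
[332. 178.] 180 [ 0.5267 -0.1845] -0.0
[303. 179.] 180 [ 0.5031 -0.1964] 0.0
[356. 195.] 174 [ 0.5527 -0.1887] 0.1
[279. 196.] 174 [ 0.4911 -0.2199] -0.0
[272. 223.] 166 [ 0.4951 -0.2458] -0.1
[364. 222.] 164 [ 0.5712 -0.2075] -0.1
[282. 249.] 149 [ 0.5136 -0.2646] 0.0
[355. 248.] 149 [ 0.5754 -0.2334] 0.1
ring [ 0.53318595 -0.22666898  0.04267392]
```

View pics/f.png

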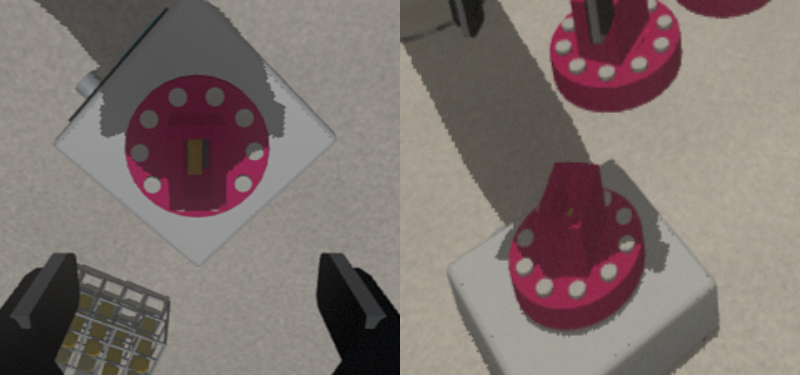

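The head sits flat on the seat with the brass tang visible inside its slot at (195,157). The ring fit at seat height leaves residuals of about 0.1 mm, so it is level.

```bash
python3 -c "
from workcell import bot
print(bot.job_done())"
```

```text
the job is handed in; nothing more can be done
None
```

The smallest pink tube head sits fully home and flat on the steel seat, with the brass tang in its slot and the gripper clear; I handed the job in at about 13 s, and the blue head and dishes were not touched.

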